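# Fold and tuck the tablet caddy's cover

## Robot

A 7-joint arm with a two-finger parallel gripper is mounted at the origin on the work surface. World frame = base frame: x ahead of the robot, y to its left, z up, the work surface at z = 0. Lengths are in m, angles in rad, forces in N, time in s.
With the tool pointing down it reaches from about 0.4 to 0.925 m from the base axis. Payload 4.1 kg.
Tool frame: the origin (TCP) lies at the very end of the fingers, on their centre line; the grasp point (between the pads) lies ctrl.grasp_offset behind it (ctrl.grasp_offset is the distance from the TCP to the grasp point, in m); z points along the fingers, y is the line along which they close (so a half turn about z gives the same grasp; the last joint's range is limited). The gripper opens to 85 mm and grips with 20 to 120 N. Pads are 22 mm wide; open, the fingers measure 114 mm over their backs; the gripper's body (76 mm by 85 mm) begins 54 mm behind the grasp point. The pads swing forward as they close: fully open they stand 13 mm farther back than shut.
Start: joints at [-1.314, 0.398, 0.045, 1.537, -0.019, 1.207, -0.051], TCP at [0.226, 0.609, 0.231] pointing down, gripper open.
Joint ranges: [-2.82, 2.82], [-0.49, 2.23], [-1.37, 1.46], [0, 2.46], [-1.36, 4.5], [0.23, 2], [-2.94, 2.94]. Speed limits (rad/s): [2.57, 2.57, 3.14, 3.14, 3.14, 3.14, 3.14].

## Interface

Orientations are given as a rotation vector (axis times angle).
In Python, from workcell import ctrl, effector, solver, monitor, cams, workorder gives the robot as it stands. The module is installed in compiled form; this text tells all that it offers. Calls block until the motion is done:
- ctrl.move_ptp(position, orientation): joint-space move of the TCP to a pose.
- ctrl.move_l(position, velocity=0.15, rotation=None, guard=None): straight line of the TCP; rotation=None keeps the orientation; velocity is the mean speed in m/s. With guard (N) it stops when the force on the tool has changed by that much, and returns True; else False.
- ctrl.set_joints(angles): joint-space move.
- effector.gripper_to(opening, effort=None): finger opening in m; effort is the grip in N (None keeps the last); returns when the fingers have stopped.
- ctrl.hold(seconds).
- solver.ik(position, orientation): joint angles nearest the present ones, or None.
- monitor.observe(): the state.
- cams.grab_frame(name): name is "side" or "top"; returns a dict with "image" (480x640x3 uint8, red, green, blue), "fovy" (degrees; the focal length in pixels is half the picture's height over the tangent of half this angle, whatever the lens; pixels are square), "cx", "cy" (the principal point, pixels), "dist" ([k1, k2, p1, p2, k3] as OpenCV has them; the pictures are not rectified), "origin" and "attitude" of the camera in the world. Camera axes: x right, y up, looking along -z (the intrinsics and any distortion apply to the point x, -y, -z); pixel columns grow to the right and rows downward; lengths in m; the calibration is good to about 2 mm. A picture is of the moment at which its call begins. There is no depth.
A pose or a line that the arm cannot do raises ctrl.MotionError and nothing moves.
- workorder.sign_off(): hands the job in; it is judged then, once.
The state is a dict: "time_s": time; "qpos": joint angles; "dq": joint speeds; "effort": joint torques, N m; "tcp_pos": TCP position; "tool_rot": TCP orientation; "wrist_force": force on the tool from outside, world axes, zero at the start; "ft_torque": the same for the moment, N m; "gripper_width": finger opening in m; "gripper_force": force on a finger pad.
Only numpy, scipy, OpenCV 4.12 (cv2) and the standard library are available. Lean on these libraries where they do the work, as an engineer would, in place of code of your own. Each camera call takes 0.05 s, during which the arm holds its last target. There are 200 camera calls.

## Task

Close the washing-tablet caddy: with the fingertips push its springy half-open cover over from the outside until it lies flat, then, keeping it pressed down, push it by its thumb step so that its free edge slides beneath the retaining lip, fully home, and let go. Only press and push: do not pinch or pry the cover or touch its grey underside, and leave the bottle, jar, cup, brush and clothes pegs where they are.

Things in the scene. Friction and masses are not known exactly. Their poses are not given: they have to be found in the camera images.
- caddy: white open plastic caddy of washing tablets, fixed to the worktop: 140 (x) x 120 (y) x 70 mm on a 156 x 136 mm grey foot. Origin at the centre of its underside; its x axis runs level from the cover's hinge (edge nearest the robot) to the retaining lip (opposite edge)
- hinge_mid (a point): middle of the cover's hinge axis, which lies along the caddy's y at caddy x = -70, z = 75 mm. Axes as the caddy's
- lip_mouth (a point): middle of the lip's mouth, where the cover's edge enters (caddy x = 42, z = 81.5 mm). The lip is a white bar 112 mm long over the caddy's edge: flat from caddy x = 50 to 74 mm, underside z = 79.7, top z = 83.7 mm; its flared mouth, x = 42 to 50 mm, rises there to an underside at z = 83 mm, top 88 mm
- cover_hinge (a joint): the cover's hinge angle: 0 = folded flat, positive = open. Near 1.0 rad it stands half open over the caddy, free edge up, leaning towards the lip, outer face up and towards the robot. A soft spring (0.14 N m/rad about 1.0 rad, friction 0.04 N m) lifts it again if it is let go untucked
- cover (a joint): slide of the cover in its own plane away from the hinge, on slotted hinge leaves: 0 = drawn back, 0.026 m = fully home (a stop). 3 N of friction holds it. Flat and drawn back, its free edge (caddy x = 35 mm) is 7 mm short of the lip's mouth; home it reaches x = 61 mm, beneath the lip. If slid out over 7 mm before it is flat, it lands on top of the lip
- cover_step (a point): foot of the thumb step on the cover's outer face, mid-width, 60 mm from the hinge axis when drawn back. Cover: white plate, 5 to 105 mm from the hinge axis, 100 mm wide, 4 mm thick, outer face at z = 77 mm when flat. Step: wedge 70 mm wide, square face 10 mm high towards the hinge, sloping to nothing 28 mm on. x from hinge to free edge, z out of the outer face
- cover_lining: grey lining, 2 mm thick, on the cover's underside (the face that looks into the caddy when folded). Fingers should not touch it. Origin on the hinge axis, displaced by the slide
- spray_bottle: white plastic stain-remover bottle, 52 mm across, 140 mm tall, beside the caddy; origin at the centre of its underside
- dose_cup: clear dosing cup, 60 mm across, 60 mm tall, beside the caddy; origin at the centre of its underside
- scrub_brush: scrubbing brush lying flat on the robot's right; origin on its underside
- stain_jar: amber jar with a white cap, 70 mm across, 90 mm tall; origin at the centre of its underside
- peg_a: wooden clothes peg, 72 x 13 x 10 mm, lying flat; origin at the centre of its underside
- peg_b: wooden clothes peg like peg_a
Things that resemble listed ones, but are neither listed nor needed, are in the scene too. Leave any purple or red look-alike of the caddy alone.

How it is judged:
On the way, in this order (a step that is already met when the one before it is completed fails the run):
1. the cover is folded down flat (within 0.09 rad) (value of joint cover_hinge below 0.09 rad), for 0.02 s.
2. the cover's free edge is tucked beneath the lip (value of joint cover above 0.02 m and value of joint cover_hinge below 0.04 rad), for 0.2 s.
At the end, for the whole second after the job is handed in: the cover lies flat (hinge under 0.04 rad), slid at least 20 mm of its 26 mm so that the lip holds its edge down, at rest, let go (all of step 2 and velocity of joint cover_hinge below 0.05 rad/s); the robot touches nothing.
It fails at once if the fingers touch the cover's grey underside (pinching or prying it) (contact force between the fingers and cover_lining above 0.5 N).
It fails at once if the bottle, jar, cup, brush or a peg is lifted or shifted by more than 30 mm (distance of any of spray_bottle, dose_cup, scrub_brush, stain_jar, peg_a, peg_b from where it was at the start of the episode above 0.03 m).
It also fails if it takes over 32 s, if anything falls off the work surface, if the arm or the gripper's body presses on something with over 40 N, if the wrist force passes 120 N, or if a joint passes its speed limit or range.

## Working session

There is one attempt and no reset: what is moved stays moved. The work goes in short steps, each a Python script; the robot and the scene stay as the last script left them, time stands still between calls to the robot, and variables do not carry over. Pictures are saved under pics/ and viewed, at most 10 in all, crops included, and the job is handed in when it is done.

```bash
mkdir -p pics; cat > h.py <<'E'
import numpy as np, cv2
from scipy.spatial.transform import Rotation as R
def K(f):
    fl=240/np.tan(np.radians(f["fovy"])/2); return np.array([[fl,0,f["cx"]],[0,fl,f["cy"]],[0,0,1.]])
def rot(f):
    a=np.array(f["attitude"],float); return a if a.shape==(3,3) else (R.from_rotvec(a).as_matrix() if a.size==3 else R.from_quat(a).as_matrix())
def ray(f,uv):
    p=cv2.undistortPoints(np.array(uv,float).reshape(-1,1,2),K(f),np.array(f["dist"],float)).reshape(-1,2)
    d=np.c_[p[:,0],-p[:,1],-np.ones(len(p))]@rot(f).T
    return np.array(f["origin"],float),d
def onz(f,uv,z):
    o,d=ray(f,uv); return o+d*((z-o[2])/d[:,2])[:,None]
def proj(f,P):
    c=(np.array(P,float).reshape(-1,3)-np.array(f["origin"]))@rot(f)
    c=c*[1,-1,-1]
    return cv2.projectPoints(c,np.zeros(3),np.zeros(3),K(f),np.array(f["dist"],float))[0].reshape(-1,2)
E
python3 - <<'E'
from workcell import ctrl, monitor, cams
import cv2,pickle
for n in("side","top"):
    f=cams.grab_frame(n); pickle.dump(f,open(n+".pkl","wb")); cv2.imwrite(f"pics/{n}0.png",f["image"][:,:,::-1]); print({k:v for k,v in f.items() if k!="image"})
s=monitor.observe();print(s["time_s"],s["tcp_pos"],s["tool_rot"],ctrl.grasp_offset)
E
```

```text
{'fovy': 55.990022023134294, 'cx': 316.54963367176543, 'cy': 239.1259473319847, 'dist': array([-0.0890793,  0.       ,  0.       ,  0.       ,  0.       ]), 'origin': array([0.21557275, 0.97433549, 0.61630762]), 'attitude': array([ 0.14786573, -1.5242223 , -2.50927242])}
{'fovy': 48.331062078400215, 'cx': 324.1041095313663, 'cy': 243.09751959132998, 'dist': array([-0.07207001,  0.        ,  0.        ,  0.        ,  0.        ]), 'origin': array([0.31230577, 0.01475366, 1.13340523]), 'attitude': array([ 0.09033862, -0.12008035, -1.56028606])}
0.1 [0.22617665 0.60878767 0.2303631 ] [-5.55691641e-01 -3.09183037e+00  2.70974482e-03] 0.0187
```

View pics/side0.png

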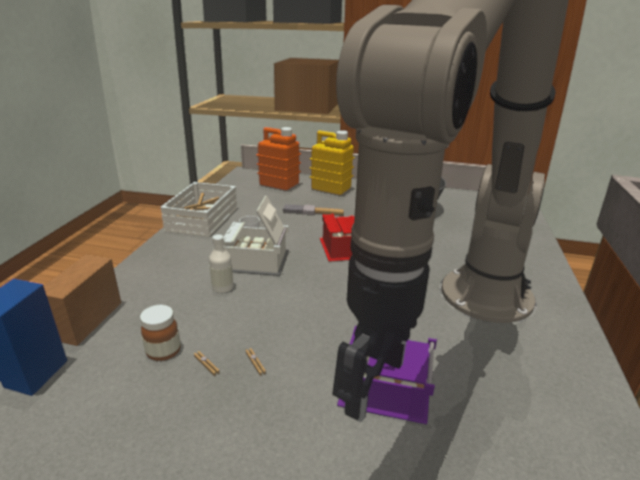

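View pics/top0.png

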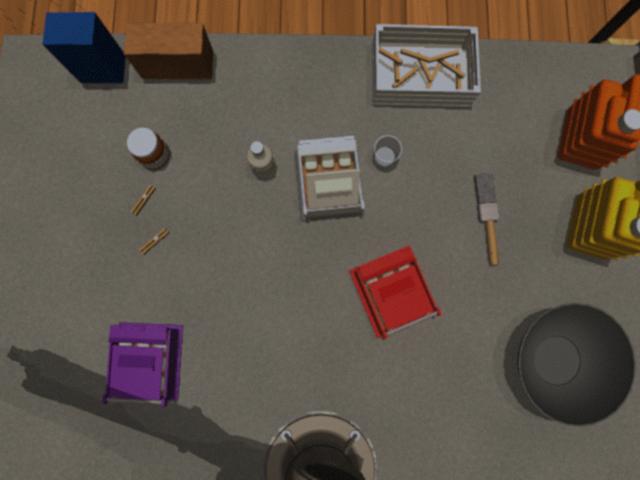

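White caddy at top (330,178) / side (255,245). The others are the red look-alike (395,290), the purple one (145,362) and the peg basket (427,65). Only the white one has tablets, a cover and a lip, with the bottle (260,158) and cup (387,150) beside it. I'll confirm this in one enlarged crop.

```bash
python3 - <<'E'
import cv2,numpy as np
t=cv2.imread("pics/top0.png")[120:230,280:380];s=cv2.imread("pics/side0.png")[190:285,205:300]
a=cv2.resize(t,(400,440),interpolation=cv2.INTER_CUBIC);b=cv2.resize(s,(400,400),interpolation=cv2.INTER_CUBIC)
c=np.zeros((440,800,3),np.uint8);c[:,:400]=a;c[:400,400:]=b;cv2.imwrite("pics/crop0.png",c)
E
```

```text
(no output)
```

View pics/crop0.png

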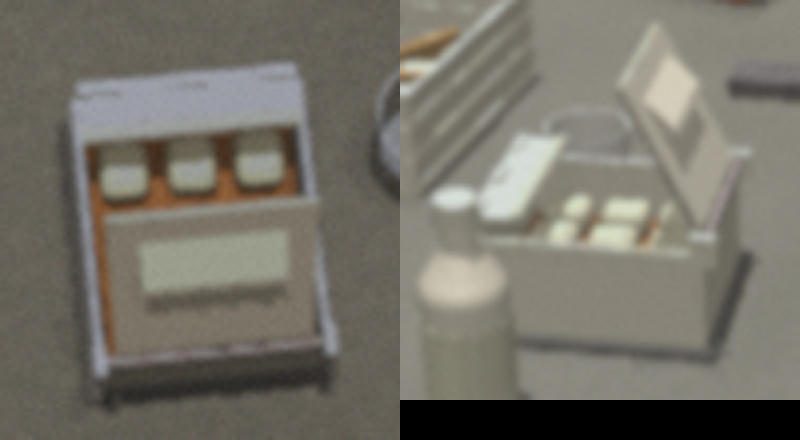

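The crop confirms it: white caddy, tablets inside, lip at the far edge, and the cover half open with its step facing up. Top-view pixels:
- **Lip far corners:** about (299,140.5) and (354.3,136.3).
- **Lip mouth corners:** about (301,155) and (356,151).
- **Cover free edge:** about (306.8,174) and (359.5,170).

Next I'll cast rays and check these against the known sizes.

```bash
python3 - <<'E'
from h import *; import pickle
t=pickle.load(open("top.pkl","rb"));s=pickle.load(open("side.pkl","rb"))
F=onz(t,[(299,140.5),(354.3,136.3)],.0837);M=onz(t,[(301,155),(356,151)],.088)
print("lip",F.round(4),M.round(4),np.linalg.norm(F[0]-F[1]),np.linalg.norm(M[0]-M[1]),np.linalg.norm(F.mean(0)-M.mean(0)))
E0=onz(t,[(306.75,174.25),(359.5,170)],.163);print("edge",E0.round(4),np.linalg.norm(E0[0]-E0[1]))
# floor-foot / rim in side view: near hinge-side bottom corner etc
off=np.array([205,190]);k=95/400
def sp(x,y):return off+np.array([x-400,y])*k
# side image: rim corner near hinge (left wall), wall bottom corner
print("side rim hinge-left corner z70",onz(s,[sp(705,240)],.07).round(4),"foot hinge-left corner z0",onz(s,[sp(714,357)],.0).round(4))
# cover free edge, left corner & right corner triangulated
def tri(a,b):
    o1,d1=ray(t,[a]);o2,d2=ray(s,[b]);A=np.c_[d1[0],-d2[0]];x=np.linalg.lstsq(A,o2-o1,rcond=None)[0];p=o1+x[0]*d1[0];q=o2+x[1]*d2[0];return ((p+q)/2).round(4),np.linalg.norm(p-q).round(4)
print(tri((306.75,174.25),sp(622,85)),tri((359.5,170),sp(657,25)))
yaw=np.mean([np.arctan2(*((P[0]-P[1])[:2]*[-1,1])) for P in(F,M,E0)]);print([np.arctan2(*((P[0]-P[1])[:2]*[-1,1])) for P in(F,M,E0)])
d=np.array([np.cos(yaw),np.sin(yaw),0]);c=(F.mean(0)-.074*d+M.mean(0)-.042*d)/2;c[2]=0;print("caddy",c,yaw)
n=np.array([-d[1],d[0],0]);z=np.array([0,0,1.])
P=lambda x,y,zz:c+d*x+n*y+z*zz
pts=[P(sx*.078,sy*.068,0.005) for sx in(-1,1) for sy in(-1,1)]+[P(.074,.056,.0837),P(.074,-.056,.0837),P(.042,.056,.088),P(.042,-.056,.088),P(-.07,.06,.07),P(-.07,-.06,.07)]+[P(-.07+.105*np.cos(1),y,.075+.105*np.sin(1)) for y in(.05,-.05)]
for f,n_,o,kk in((t,"top",(280,120),5),(s,"side",(205,190),5)):
    im=cv2.imread(f"pics/{n_}0.png")[o[1]:o[1]+110,o[0]:o[0]+100];im=cv2.resize(im,None,fx=4,fy=4,interpolation=cv2.INTER_CUBIC)
    for q in proj(f,pts): cv2.circle(im,tuple(((q-o)*4+1.5).round().astype(int).tolist()),3,(0,0,255),-1)
    globals()[n_]=im
cv2.imwrite("pics/ov.png",np.hstack([top,side]))
E
```

```text
lip [[ 0.6645  0.0478  0.0837]
 [ 0.6749 -0.065   0.0837]] [[ 0.6326  0.0432  0.088 ]
 [ 0.6424 -0.068   0.088 ]] 0.11330971621321065 0.11170704473729437 0.032703760337326894
edge [[ 0.5726  0.03    0.163 ]
 [ 0.5819 -0.0686  0.163 ]] 0.09898931179400482
side rim hinge-left corner z70 [[0.5246 0.0192 0.07  ]] foot hinge-left corner z0 [[0.5148 0.0374 0.    ]]
(array([0.5697, 0.0297, 0.1709]), np.float64(0.0014)) (array([ 0.5806, -0.0681,  0.1683]), np.float64(0.0003))
[np.float64(0.09227813755172236), np.float64(0.08803949777483154), np.float64(0.09493131411807956)]
caddy [ 0.59583442 -0.01580603  0.        ] 0.09174964981487782
```

View pics/ov.png

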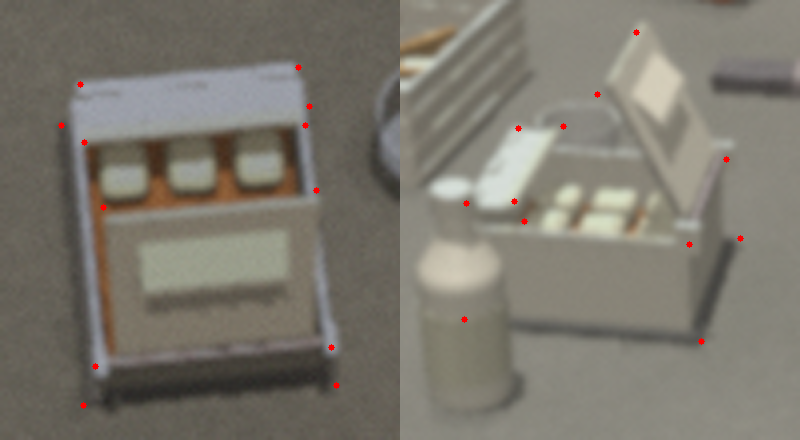

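The overlay fits both views within about 3 mm: the lip measures 113/112 mm (112 given) and 33 mm deep (32), and the free edge is 99 mm wide (100) at z 0.169, which puts the hinge near 1.08 rad. Caddy pose is about (0.596, -0.016) with yaw 0.092.

A vertical finger would catch the step's crest, so I'll tilt the tool along with the cover and press on the plate between hinge and step. First I'll check reach.

```bash
cat >> h.py <<'E'
YAW=.0917; C=np.array([.5965,-.0158,0]); D=np.array([np.cos(YAW),np.sin(YAW),0]); N=np.array([-D[1],D[0],0]); Z=np.array([0,0,1.])
SGN=1
def ori(al,sgn=None):
    sgn=SGN if sgn is None else sgn
    z=np.sin(al)*D-np.cos(al)*Z; y=sgn*N; return R.from_matrix(np.c_[np.cross(y,z),y,z]).as_rotvec()
def tcp(r,h,th,al,y=0):
    "TCP so the fingertip's front-bottom edge is at r along, h above the hinge plane of the cover at angle th"
    x=-.07+r*np.cos(th)-h*np.sin(th)-.011*np.cos(al); z=.075+r*np.sin(th)+h*np.cos(th)-.011*np.sin(al)
    return C+D*x+N*y+Z*z
E
python3 - <<'E'
from h import *
from workcell import solver
for s in(1,-1):
  for th,al,h in((1.08,1.0,.002),(1.08,.9,.04),(1.08,.8,.002),(1.08,.65,.002),(.8,.6,.002),(.4,.25,.002),(0,0,.002),(0,-.05,.002)):
    q=solver.ik(tcp(.052,h,th,al),ori(al,s)); print(s,th,al,None if q is None else np.round(q,2))
  q=solver.ik([.45,0,.3],ori(.3,s));print("pre",None if q is None else np.round(q,2))
E
```

```text
1 1.08 1.0 None
1 1.08 0.9 None
1 1.08 0.8 None
1 1.08 0.65 [-0.97  0.24  1.07  2.43  4.47  0.29 -2.87]
1 0.8 0.6 [ 1.03  0.32 -1.16  2.33  1.38  0.26  0.35]
1 0.4 0.25 [-0.55  0.33  0.61  2.1  -0.41  0.56  2.  ]
1 0 0 [-0.44  0.47  0.51  1.9  -0.3   0.85  1.89]
1 0 -0.05 [-0.43  0.49  0.5   1.86 -0.28  0.91  1.87]
pre [-0.99 -0.34  0.69  2.1   0.32  1.03  1.24]
-1 1.08 1.0 None
-1 1.08 0.9 None
-1 1.08 0.8 None
-1 1.08 0.65 [-0.97  0.24  1.07  2.43  4.47  0.29  0.27]
-1 0.8 0.6 [ 1.03  0.32 -1.16  2.33  1.38  0.26 -2.79]
-1 0.4 0.25 [-0.84  0.46  1.    2.1  -0.74  0.65 -0.84]
-1 0 0 [-0.66  0.56  0.81  1.9  -0.51  0.9  -1.07]
-1 0 -0.05 [-0.63  0.58  0.79  1.86 -0.48  0.96 -1.1 ]
pre [-0.78 -0.28  0.55  2.1   0.22  1.   -1.8 ]
```

Deep tilt is out of reach, but a mild tilt of about 0.3 with the contact nearer the hinge (r ≈ 42 mm) clears the step's crest. I'll go to the pre-contact pose.

```bash
python3 - <<'E'
from h import *
from workcell import ctrl,effector,monitor,solver
effector.gripper_to(0.0,30)
a=.3
ctrl.move_ptp(tcp(.042,.05,1.08,a)+[-.04,0,.14],ori(a)); s=monitor.observe();print(s["time_s"],np.round(s["qpos"],2),s["gripper_width"])
for th,al in((1.08,.3),(.5,.15),(0,0)):
    q=solver.ik(tcp(.042,.002,th,al),ori(al));print(None if q is None else np.round(q,2))
ctrl.move_l(tcp(.042,.045,1.08,a),.15)
s=monitor.observe();print(s["time_s"],np.round(s["qpos"],2),s["tcp_pos"],s["wrist_force"])
from workcell import cams
f=cams.grab_frame("side");cv2.imwrite("pics/s1.png",cv2.resize(f["image"][120:320,150:420,::-1],None,fx=2.9,fy=2.9))
E
```

```text
3.2583 [-0.99 -0.33  0.77  2.14  0.33  0.96  1.3 ] 0.00018253038450128235
[-0.9   0.33  1.03  2.19 -0.65  0.56  2.24]
[-0.52  0.35  0.58  2.04 -0.33  0.68  1.92]
[-0.58  0.5   0.69  1.92 -0.41  0.86  1.99]
4.85 [-1.04  0.18  1.12  2.25 -0.39  0.55  2.02] [ 0.4966878  -0.02509278  0.13029105] [ 0.74641035  0.84566668 -0.19233273]
```

View pics/s1.png

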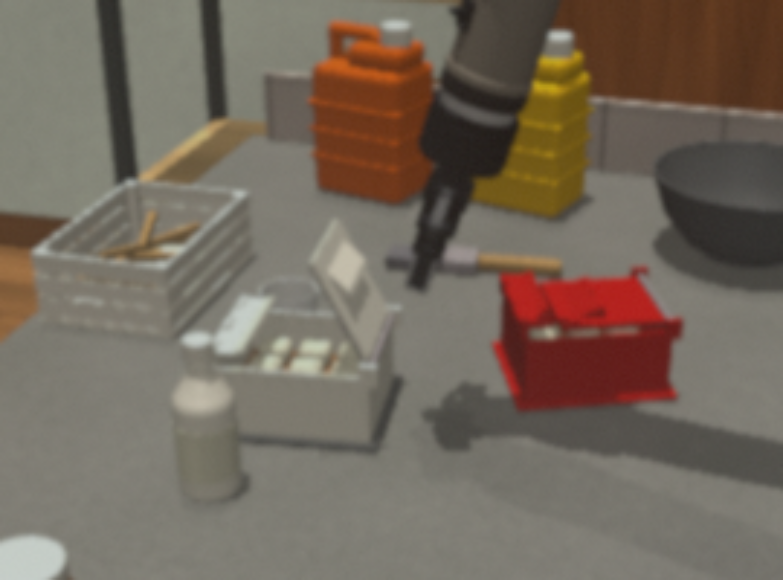

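The picture shows the fingertip (418,285) outside the cover and level with its lower half. Now the guarded approach, then the arc down.

```bash
python3 - <<'E'
from h import *
from workcell import ctrl,monitor,cams
def st(m):
    s=monitor.observe();w=np.array(s["wrist_force"]);p=np.array(s["tcp_pos"])-C
    print(m,round(s["time_s"],2),"caddy x z mm",np.round([p@D*1e3,p[2]*1e3],1),"F",np.round([w@D,w@N,w[2]],1));return w
w0=st("pre")
print(ctrl.move_l(tcp(.042,-.006,1.08,.3),.04,guard=2.0)); st("contact")
for th in np.r_[1.0:0.01:-.125,0]:
    al=.28*th
    ctrl.move_l(tcp(.042,.002,th,al),.05,rotation=ori(al)); w=st(f"{th:.2f}")
    if np.linalg.norm(w-w0)>30: print("stop");break
f=cams.grab_frame("side");t=cams.grab_frame("top")
c=lambda i,r,q:cv2.resize(i["image"][r:r+110,q:q+100,::-1],None,fx=4,fy=4)
cv2.imwrite("pics/s2.png",np.hstack([c(t,120,280),c(f,190,205)]))
E
```

```text
pre 4.9 caddy x z mm [-100.2  130.4] F [ 0.8 -0.7 -0.2]
False
contact 6.33 caddy x z mm [-55.5 106. ] F [ 0.7 -0.2  0.1]
1.00 6.58 caddy x z mm [-59.2 108.7] F [0.4 0.5 0.4]
0.88 6.83 caddy x z mm [-54.7 105.9] F [ 0.2 -0.7 -1.1]
0.75 7.08 caddy x z mm [-51.3 102.7] F [-0.5 -0.7  0.4]
0.62 7.33 caddy x z mm [-47.9  99.3] F [ 0.7 -0.6  1.3]
0.50 7.58 caddy x z mm [-45.   95.4] F [ 0.4  0.3 -0.4]
0.38 7.83 caddy x z mm [-42.5  91.2] F [0.8 0.3 0.4]
0.25 8.07 caddy x z mm [-40.6  86.7] F [0.  0.7 0.4]
0.12 8.32 caddy x z mm [-39.2  82. ] F [0.2 0.4 1. ]
0.00 8.57 caddy x z mm [-38.6  77.2] F [ 0.5 -0.6  2.4]
```

View pics/s2.png

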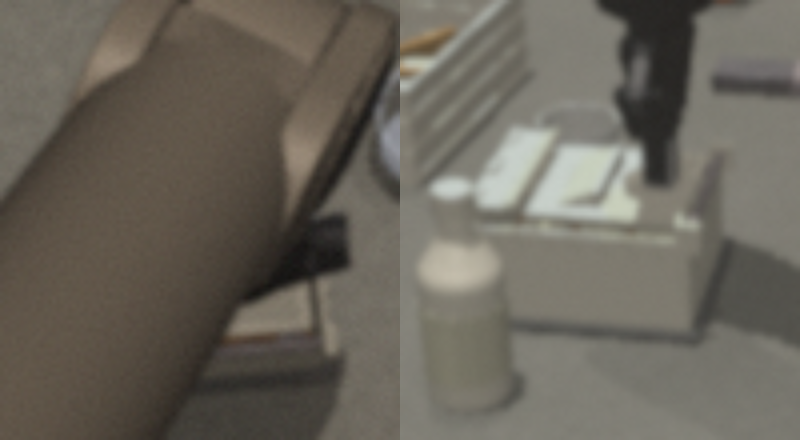

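The side view shows the cover folded nearly flat: its free edge (535,205 in the crop) is just short of the lip and the fingertip is behind the step. Next I'll press down, then push along x.

```bash
python3 - <<'E'
from h import *
from workcell import ctrl,monitor,cams
def st(m):
    s=monitor.observe();w=np.array(s["wrist_force"]);p=np.array(s["tcp_pos"])-C
    print(m,round(s["time_s"],2),np.round([p@D*1e3,p[2]*1e3],1),"F",np.round([w@D,w@N,w[2]],1));return w,np.array(s["tcp_pos"])
w,p=st("0")
print(ctrl.move_l(p-[0,0,.008],.02,guard=8)); w,p=st("pressed")
x=(p-C)@D
for g in np.arange(x+.004,.0065,.004):
    q=p+D*(g-x); ctrl.move_l(q,.04); w,_=st("")
    if -(w@D)>25 or w[2]>40: break
f=cams.grab_frame("side")
cv2.imwrite("pics/s3.png",cv2.resize(f["image"][190:300,205:305,::-1],None,fx=5,fy=5))
E
```

```text
0 8.68 [-38.6  77.3] F [1.9 0.7 1.5]
True
pressed 8.9 [-38.5  76.9] F [-0.7  0.8  6.1]
 9.15 [-35.  77.] F [-1.   0.4  4.2]
 9.4 [-30.8  76.9] F [-1.8 -0.5  4.4]
 9.65 [-26.8  76.9] F [-2.   0.6  5.2]
 9.9 [-22.7  76.9] F [-1.   1.2  4.6]
 10.15 [-18.6  76.9] F [-2.   0.7  4.3]
 10.4 [-14.5  76.9] F [-1.6  1.   4. ]
 10.65 [-10.5  76.8] F [-1.   1.4  4.1]
 10.9 [-6.5 76.8] F [-2.3  0.4  3.9]
 11.15 [-2.  76.9] F [-1.1  0.1  3.3]
 11.4 [ 2.3 76.9] F [-0.7 -0.1  1.5]
 11.65 [ 6.3 77. ] F [0.7 0.3 1.7]
```

View pics/s3.png

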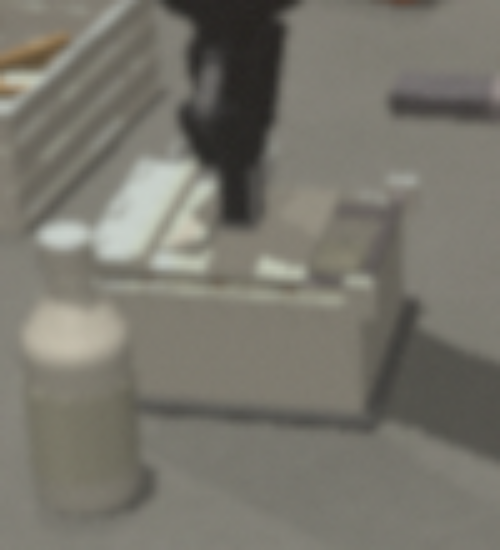

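The cover has moved away from the hinge: there is a dark gap at (340,245), and its free edge (155,260) is at the lip. There is no stop yet, so I'll keep pushing until the force rises.

```bash
python3 - <<'E'
from h import *
from workcell import ctrl,monitor,cams
def st(m):
    s=monitor.observe();w=np.array(s["wrist_force"]);p=np.array(s["tcp_pos"])-C
    print(m,round(s["time_s"],2),np.round([p@D*1e3,p[2]*1e3],1),"F",np.round([w@D,w@N,w[2]],1));return w,np.array(s["tcp_pos"])
w,p=st("0"); p[2]=C[2]+.0762
x=(p-C)@D
for g in np.arange(x+.002,.020,.002):
    ctrl.move_l(p+D*(g-x),.03); w,_=st("")
    if -(w@D)>14 or w[2]>40: break
f=cams.grab_frame("side")
cv2.imwrite("pics/s4.png",cv2.resize(f["image"][190:300,205:305,::-1],None,fx=5,fy=5))
E
```

```text
0 11.7 [ 6.3 77. ] F [0.7 0.3 0.7]
 11.95 [ 7.  76.2] F [-3.3  0.5  5.8]
 12.2 [ 7.  75.8] F [-8.  -0.6  8.8]
 12.45 [ 7.1 75.5] F [-10.8   1.7   9. ]
 12.7 [ 7.2 75.1] F [-14.5   1.7  11.9]
```

View pics/s4.png

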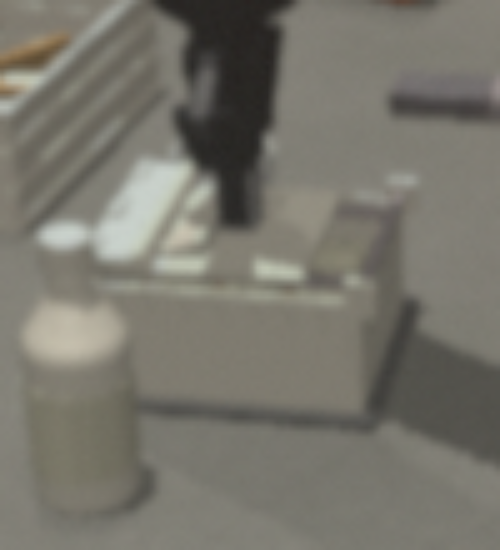

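It stopped firmly at x = 7 mm, within 2 mm of the 5 mm predicted for fully home. I'll unload, lift off and check.

```bash
python3 - <<'E'
from h import *
from workcell import ctrl,monitor,cams
s=monitor.observe();p=np.array(s["tcp_pos"]);p[2]=.077
ctrl.move_l(p-D*.001,.03); print(np.round(monitor.observe()["wrist_force"],1))
ctrl.move_l(p-D*.004+Z*.012,.05); ctrl.move_l(p-D*.06+Z*.12,.15); ctrl.move_l(np.array([.42,-.03,.33]),.2)
ctrl.hold(.3);s=monitor.observe();print(s["time_s"],np.round(s["wrist_force"],1),s["tcp_pos"])
f=cams.grab_frame("side");t=cams.grab_frame("top")
c=lambda i,r,q:cv2.resize(i["image"][r:r+110,q:q+100,::-1],None,fx=4,fy=4)
cv2.imwrite("pics/s5.png",np.hstack([c(t,120,280),c(f,190,205)]))
E
```

```text
[-1.5 -0.4  2.3]
16.175 [-0.4  0.3 -0.4] [ 0.42001142 -0.03003638  0.32976018]
```

View pics/s5.png

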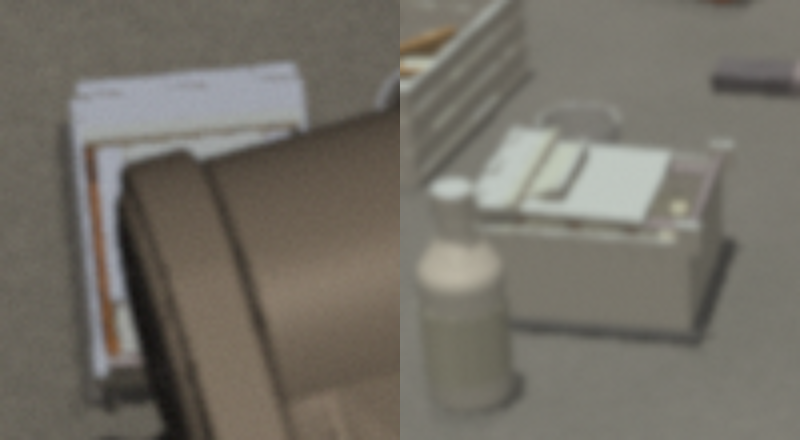

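After letting go, the cover lies flat with its free edge under the lip (side crop 545,170) and a slide gap at the hinge end (680,190). The bottle and cup have not moved. Handing in.

```bash
python3 -c "
from workcell import workorder
print(workorder.sign_off())"
```

```text
the job is handed in; nothing more can be done
None
```

The caddy is closed and handed in: the cover lies flat, pushed to its stop with its free edge under the lip, and the robot is clear of it; the sign-off returned no verdict.

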